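Hook the round celadon pot onto the cork mat

ROBOT

A 6-joint arm with a two-finger parallel gripper is mounted at the origin on the work surface. World frame = base frame: x ahead of the robot, y to its left, z up, the work surface at z = 0. Lengths are in m, angles in degrees, forces in N, time in s.
With the tool pointing down it reaches from about 0.35 to 0.875 m from the base axis. Payload 4.2 kg.
Tool frame: the origin (TCP) lies at the very end of the fingers, on their centre line; the grasp point (between the pads) lies r.hold_point_z behind it (r.hold_point_z is the distance from the TCP to the grasp point, in m); z points along the fingers, x is the direction in which the jaws open and shut, and the axes are right-handed (so a half turn about z gives the same grasp; the last joint's range is limited). The gripper opens to 85 mm and grips with 20 to 120 N. Pads are 22 mm wide; open, the fingers measure 114 mm over their backs; the gripper's body (76 mm by 85 mm) begins 54 mm behind the grasp point. The pads swing forward as they close: fully open they stand 13 mm farther back than shut.
Start: joints at [80.879, 22.042, 0.453, 0, -68.411, -14.817], TCP at [0.254, 0.571, 0.209] pointing down, gripper open.
Joint ranges: [-179.83, 179.83], [-69.29, 118.12], [-61.27, 80.66], [-181.25, 117.63], [-171.15, -9.14], [-177.46, 177.46]. Speed limits (degrees/s): [159.86, 159.86, 180, 180, 180, 180].

INTERFACE

Orientations are given as a 3x3 rotation matrix whose columns are the frame's x, y, z axes.
In Python, from plant import get_state, snapshot, calibration, r gives the robot as it stands. The module is installed in compiled form; this text tells all that it offers.
- The arm moves only by the shell command python3 -m pendant 'ROWS' [FORCE]. ROWS is JSON, a list of rows, each a list of 3 entries, a list of its own where there are three numbers: the shift along the tool's x, y, z in m, then the turn about the tool's z in rad, then the closure, from 0 (fully open) to 1 (shut). In form: [[[x, y, z], spin, jaw], ...]. A call has exactly 10 rows; each row shifts and turns the commanded pose from where the row before left it, along the tool's axes as they then stand; what a row does not reach is not made up. A row lasts 1/12 s, in which the tool goes at most 41.7 mm and 7.16 degrees, less where a joint would pass 70% of its speed; a pose out of reach is approached as far as the arm can. A call with a gripper value outside its range is refused whole. The fingers move at their own pace and stop on an object; FORCE is the grip in N (left out, the last holds). Time passes only in rows, so rows that do not move let the fingers close, or fill a call up. It gives the time, the measured TCP pose, the force and the opening at its end, in the units of the state.
- get_state(): the state, without advancing time (a new reading comes with each control period).
- snapshot(name): name is "side" or "top" or "wrist"; returns (picture, depth): 480x640x3 uint8, red, green, blue; 480x640 float32, m along the optical axis (not along the pixel's ray), 0 where there is no reading.
- calibration(name): a dict with "fx", "fy", "cx", "cy" (pixels), "dist_coeffs" ([k1, k2, p1, p2, k3] as OpenCV has them; the pictures are not rectified), "view" (4x4, takes a point from world to camera coordinates); the wrist camera has in their place "hand_eye" (4x4, takes a point from camera to tool coordinates, whose origin is the TCP and whose axes are the tool frame's). Camera axes: x right, y down, z forward; pixel columns grow to the right and rows downward; lengths in m; the calibration is good to about 2 mm. A picture is of the moment at which its call begins: read the wrist's pose just before it. calibration takes no time and is no camera call.
- r.job_done(): hands the job in, once; it reports no verdict.
The state is a dict: "time_s": time; "joints": joint angles; "joint_vel": joint speeds; "joint_efforts": joint torques, N m; "tcp_pos": TCP position; "eef_rot": TCP orientation; "ft_force": force on the tool from outside, world axes, zero at the start; "torque": the same for the moment, N m; "width": finger opening in m.
Only numpy, scipy, OpenCV 4.12 (cv2) and the standard library are available. Lean on these libraries where they do the work, as an engineer would, in place of code of your own. Each camera call takes 0.05 s, during which the arm holds its last target. There are 200 camera calls.

TASK

Pick up the wooden-handled steel hook, lower its bow around the round celadon pot so that the hook's end bar is behind it, and drag the pot upright over the table towards the robot until it stands wholly on the cork mat. Touch the pots only with the hook, and leave the square celadon pot where it stands. Then lift the hook off over the pot and lay it flat on the table, as it lay at first, clear of the pot.

Things in the scene. Friction and masses are not known exactly. Their poses are not given: they have to be found in the camera images.
- hook_grip (a point): Hook: centre of its wooden handle, 90 long (x) x 24 wide (y) x 36 mm high, lying at left or right. +x points to the bow, a level 10 mm steel rod, axis 11 mm lower: bends off the handle to y=+58, runs from x=68 to the end bar at x=176, crosses to y=-58, comes back to x=100 and ends. Free inside: x 65 to 171, y -53 to 53 (middle 118 ahead of here). 0.18 kg. The straight stake opposite is not used.
- round_pot_center (a point): Round celadon pot, loose, standing beyond the mat: its centre, 35 mm above the table. Open, 70 mm high, 60 mm across the foot, 76 mm across the rim, about 0.26 kg. z up; yaw means nothing. Dragged by the end bar held close over the table, its centre is about 140 mm ahead of the handle's centre.
- square_pot_center (a point): Square celadon pot, same glaze, loose, in the same row: its centre, 35 mm above the table. Open, 70 x 70 x 70 mm. It must stay where it is. To both sides and behind the row stand other fixed things, up to 170 mm high (a mister), 50 mm or more away from the pots.
- mat: Cork mat: its centre, at table level. A thin strip flush with the table (nothing catches on it), 120 mm deep (x, pointing away from the robot) and 460 mm wide (y), nearer the robot than the two celadon pots. A pot dragged straight towards the robot comes onto it.
Things that resemble listed ones, but are neither listed nor needed, are in the scene too. Leave any pink or yellow look-alike of the part that bears round_pot_center alone.

How it is judged (in metres and radians):
On the way, in this order (a step that is already met when the one before it is completed fails the run):
1. the hook is picked up (height (world z) of hook_grip above 0.06 m), for 0.2 s.
2. the bow is down around the round pot, the end bar behind it, the pot still beyond the mat's middle (x of round_pot_center in the frame of hook_grip between 0.085 and 0.165 m and y of round_pot_center in the frame of hook_grip between -0.045 and 0.045 m and height (world z) of hook_grip below 0.05 m and x of round_pot_center in the frame of mat above 0.045 m), for 0.1 s.
3. the pot has been drawn onto the mat while the bow is around it (x of round_pot_center in the frame of mat between -0.033 and 0.033 m and x of round_pot_center in the frame of hook_grip between 0.08 and 0.17 m and y of round_pot_center in the frame of hook_grip between -0.05 and 0.05 m and height (world z) of hook_grip below 0.05 m), for 0.1 s.
At the end, for the whole second after the job is handed in: The round pot stands upright and still, its whole foot on the cork mat (centre within 33 mm of the long centre line, 200 mm of the middle sideways); the square pot is within 20 mm of its start; the hook lies flat (10 degrees) and still on the table with the pot outside its bow (x of round_pot_center in the frame of mat between -0.033 and 0.033 m and y of round_pot_center in the frame of mat between -0.2 and 0.2 m and angle between round_pot_center's own z axis and vertical below 0.1 rad and height (world z) of round_pot_center below 0.045 m and linear speed of each of round_pot, hook below 0.02 m/s and height (world z) of hook_grip below 0.03 m and angle between hook_grip's own z axis and vertical below 0.17 rad and (x of round_pot_center in the frame of hook_grip above 0.215 m or x of round_pot_center in the frame of hook_grip below -0.08 m or y of round_pot_center in the frame of hook_grip above 0.095 m or y of round_pot_center in the frame of hook_grip below -0.095 m) and distance of square_pot_center from where it was at the start of the episode below 0.02 m); the robot touches nothing.
It fails at once if the gripper or arm touches the round pot (contact force between any of the fingers, the arm and round_pot above 1 N).
It fails at once if the gripper or arm touches the square pot (contact force between any of the fingers, the arm and square_pot above 1 N).
It fails at once if the round pot is lifted or tipped (angle between round_pot_center's own z axis and vertical above 0.35 rad or height (world z) of round_pot_center above 0.06 m).
It fails at once if the square pot is shifted by more than 20 mm or tipped (distance of square_pot_center from where it was at the start of the episode above 0.02 m or angle between square_pot_center's own z axis and vertical above 0.35 rad).
It also fails if it takes over 72 s, if anything falls off the work surface, if the arm or the gripper's body presses on something with over 40 N, if the wrist force passes 120 N, or if a joint passes its speed limit or range.

## Working session

There is one attempt and no reset: what is moved stays moved. The work goes in short steps, Python scripts to look and compute and a shell command to move; the robot and the scene stay as the last step left them, time stands still between calls to the robot, and variables do not carry over. Pictures are saved under pics/ and viewed, about 8 in all and at most 12, crops included, and the job is handed in when it is done.

```bash
mkdir -p pics
cat > h.py <<'E'
import numpy as np, cv2
from plant import get_state, snapshot, calibration, r
def cam(name):
    s=get_state(); im,d=snapshot(name); c=calibration(name)
    if 'view' in c: T=np.linalg.inv(np.array(c['view']))
    else:
        B=np.eye(4);B[:3,:3]=s['eef_rot'];B[:3,3]=s['tcp_pos'];T=B@np.array(c['hand_eye'])
    return im,d,c,T
def world(px,d,c,T,z=None):
    K=np.array([[c['fx'],0,c['cx']],[0,c['fy'],c['cy']],[0,0,1]])
    p=cv2.undistortPoints(np.array(px,float).reshape(-1,1,2),K,np.array(c['dist_coeffs'])).reshape(-1,2)
    out=[]
    for (u,v),(x,y) in zip(px,p):
        ray=np.array([x,y,1.])
        if z is None: q=ray*d[int(v),int(u)]
        else:
            w=T[:3,:3]@ray; q=ray*(z-T[2,3])/w[2]
        out.append(T[:3,:3]@q+T[:3,3])
    return np.array(out)
def save(n,im): cv2.imwrite('pics/'+n,im[...,::-1])
E
python3 - <<'E'
from h import *
for n in('top','side'):
    im,d,c,T=cam(n); save(n+'1.png',im); np.savez(n+'1.npz',im=im,d=d,T=T)
s=get_state();print(s['eef_rot'],s['width'],r.hold_point_z,s['time_s'])
E
```

```text
[[-4.05877351e-01 -9.13927260e-01 -7.33953432e-04]
 [-9.13925262e-01  4.05878000e-01 -1.91404918e-03]
 [ 2.04719727e-03 -1.06090626e-04 -9.99997899e-01]] 0.08541143135133916 0.0187 0.1
```

View pics/top1.png

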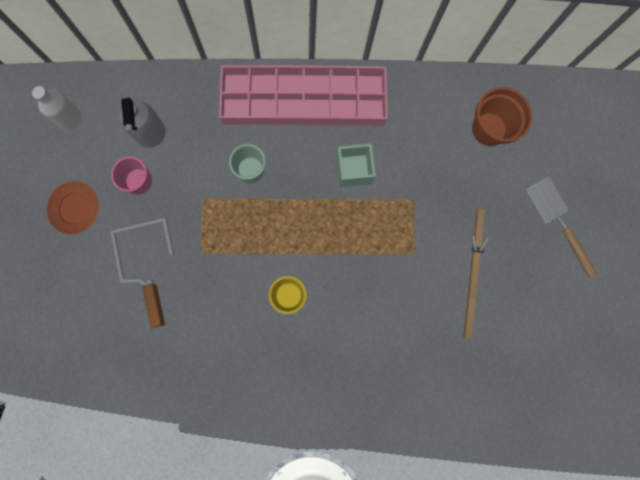

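View pics/side1.png

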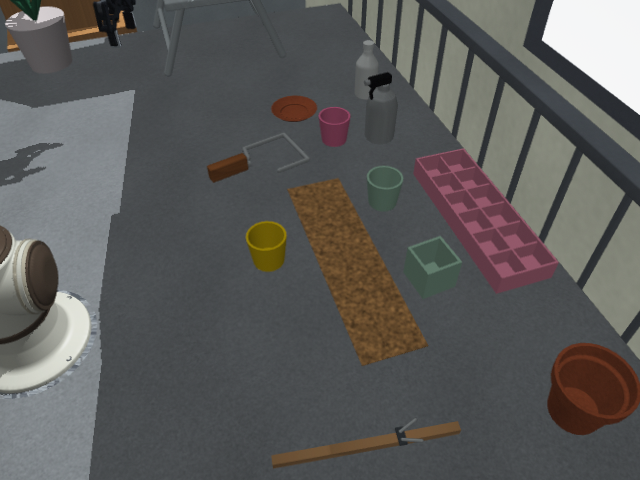

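The top view shows the hook handle at about (152,305) with its bow up to (112-170,220-282). The round celadon pot is at (248,163), the square one at (356,163), the mat spans (201-415,199-255), and a yellow look-alike is at (288,295).

Run:
```python
from h import *
z=np.load('top1.npz');im,d,T=z['im'],z['d'],z['T'];c=calibration('top')
P=lambda px,h:print(np.round(world(px,d,c,T,h),4).tolist())
print(T[:3,3])
print('mat');P([(201,199),(414,199),(201,254),(415,254)],0)
print('handle corners');P([(144,286),(156,284),(162,325),(150,327)],.036)
print('bow');P([(122,281),(112,232),(164,221),(171,254),(146,281)],.007)
# pots by colour
hsv=cv2.cvtColor(im,cv2.COLOR_RGB2HSV)
for n,(x0,x1,y0,y1) in dict(round=(222,275,138,190),square=(330,382,138,190)).items():
    m=np.zeros(d.shape,bool);m[y0:y1,x0:x1]=True
    v,u=np.where(m&(hsv[...,1]>40)&(hsv[...,0]>55)&(hsv[...,0]<90))
    W=world(list(zip(u,v)),d,c,T); r_=W[(W[:,2]>.055)&(W[:,2]<.08)]
    print(n,len(r_),r_.min(0),r_.max(0),(r_.min(0)+r_.max(0))/2, r_.mean(0))
    if n=='square':
        print(cv2.minAreaRect((r_[:,:2]*1000).astype(np.float32)))
# handle by depth
v,u=np.where(np.ones(d.shape,bool)); 
m=np.zeros(d.shape,bool);m[275:340,130:175]=True
v,u=np.where(m&(hsv[...,1]>110));W=world(list(zip(u,v)),d,c,T);W=W[(W[:,2]>.02)]
print(len(W),W.mean(0),W[:,2].max(),cv2.minAreaRect((W[:,:2]*1000).astype(np.float32)))
for n,(a,b,e,f) in dict(yellow=(268,310,275,318),pink=(108,152,155,195),mister=(118,160,92,150),tray=(215,392,60,128)).items():
    m=np.zeros(d.shape,bool);m[e:f,a:b]=True
    v,u=np.where(m);W=world(list(zip(u,v)),d,c,T);W=W[W[:,2]>.02];print(n,np.percentile(W,1,axis=0).round(3),np.percentile(W,99,axis=0).round(3))
cv2.imwrite('pics/hook.png',cv2.resize(im[205:345,90:200,::-1],None,fx=4,fy=4,interpolation=cv2.INTER_CUBIC))
```

```text
[0.40926135 0.0175258  1.1277934 ]
mat
[[0.6395, 0.2419, 0.0], [0.6418, -0.2213, 0.0], [0.5196, 0.2384, 0.0], [0.5214, -0.2208, 0.0]]
handle corners
[[0.449, 0.3488, 0.036], [0.4533, 0.3237, 0.036], [0.3693, 0.3087, 0.036], [0.3649, 0.3336, 0.036]]
bow
[[0.4602, 0.4059, 0.007], [0.5656, 0.4326, 0.007], [0.5898, 0.3193, 0.007], [0.5186, 0.3015, 0.007], [0.4607, 0.3536, 0.007]]
round 195 [0.66757986 0.10065855 0.05545188] [0.73948789 0.17099863 0.07232767] [0.70353388 0.13582859 0.06388977] [0.70452973 0.13744959 0.06527896]
square 323 [ 0.66760904 -0.12410967  0.05501089] [ 0.74049698 -0.05105866  0.07436852] [ 0.70405301 -0.08758416  0.0646897 ] [ 0.70164003 -0.08579118  0.06560379]
((704.5484619140625, -87.28410339355469), (69.17924499511719, 69.28160095214844), 6.016547679901123)
503 [0.40898377 0.32690836 0.04720496] 1.1277933959400013 ((429.3191223144531, 185.16812133789062), (85.79857635498047, 326.593994140625), 7.89661979675293)
yellow [0.396 0.014 0.021] [0.469 0.086 1.128]
pink [0.642 0.344 0.021] [0.716 0.418 0.073]
mister [0.741 0.325 0.024] [0.816 0.389 0.17 ]
tray [ 0.409 -0.157  0.02 ] [0.928 0.2   1.128]
```

View pics/hook.png

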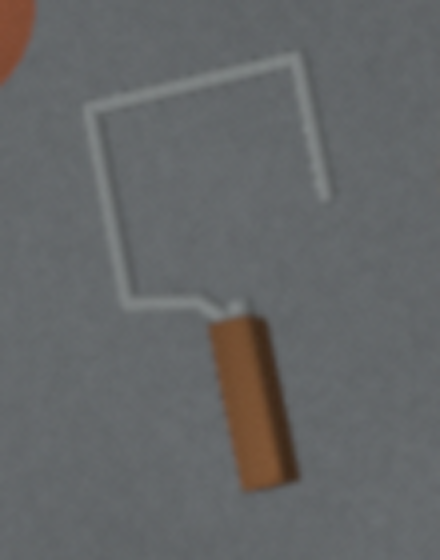

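```bash
python3 -m pendant '[[[0.0148,-0.0244,0],0,0],[[0.0148,-0.0244,0],0,0],[[0.0148,-0.0244,0],0,0],[[0.0148,-0.0244,0],0,0],[[0.0148,-0.0244,0],0,0],[[0.0148,-0.0244,0],0,0],[[0.0148,-0.0244,0],0,0],[[0.0148,-0.0244,0],0,0],[[0.0148,-0.0244,0],0,0],[[0.0148,-0.0244,0],0,0]]' 100
python3 -m pendant '[[[0,0,0],-0.079,0],[[0,0,0],-0.079,0],[[0,0,0],-0.079,0],[[0,0,0],-0.079,0],[[0,0,0],-0.079,0],[[0,0,0],-0.079,0],[[0,0,0],-0.079,0],[[0,0,0],-0.078,0],[[0,0,0],0,0],[[0,0,0],0,0]]'
python3 - <<'E'
from h import *
im,d,c,T=cam('wrist'); save('w1.png',im); np.savez('w1.npz',im=im,d=d,T=T)
s=get_state();print(np.round(s['eef_rot'],4),s['tcp_pos'])
E
```

```text
time_s: 0.93
tcp_pos: [0.4168, 0.3355, 0.2085]
eef_rot: [[-0.406, -0.914, -0.001], [-0.914, 0.406, -0.001], [0.001, 0.0, -1.0]]
ft_force: [0.2, -0.2, -0.5]
width: 0.0857
time_s: 1.77
tcp_pos: [0.4163, 0.3368, 0.2086]
eef_rot: [[0.21, -0.978, -0.001], [-0.978, -0.21, -0.001], [0.0, 0.001, -1.0]]
ft_force: [-0.3, 0.8, -0.4]
width: 0.0849
[[ 2.097e-01 -9.778e-01 -4.000e-04]
 [-9.778e-01 -2.097e-01 -4.000e-04]
 [ 3.000e-04  5.000e-04 -1.000e+00]] [0.41639274 0.33682859 0.20865432]
```

View pics/w1.png

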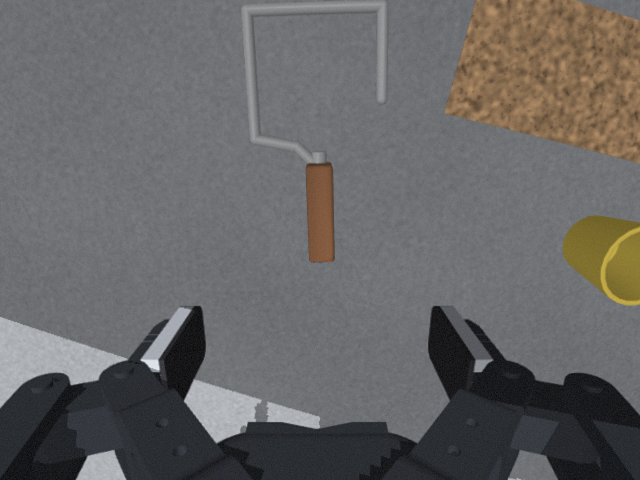

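The wrist view shows the hook almost upright in the picture: handle top at (307-332,165)-(309-334,261), end bar from (246,10) to (383,7).

Run:
```python
from h import *
z=np.load('w1.npz');im,d,T=z['im'],z['d'],z['T'];c=calibration('wrist')
W=world([(307,165),(331,165),(334,261),(309,262)],d,c,T,.036);print(W.round(4),W.mean(0))
f=(W[0]+W[1])/2-(W[2]+W[3])/2;print(np.linalg.norm(f),np.degrees(np.arctan2(f[1],f[0])))
B=world([(246,10),(383,7)],d,c,T,.007);f=B[0]-B[1];print(B,np.degrees(np.arctan2(f[1],f[0]))-90)
hsv=cv2.cvtColor(im,cv2.COLOR_RGB2HSV)
v,u=np.where((hsv[...,1]>110)&(np.arange(640)[None]>290)&(np.arange(640)[None]<350)&(np.arange(480)[:,None]<280)&(np.arange(480)[:,None]>155))
W=world(list(zip(u,v)),d,c,T);W=W[(W[:,2]>.03)&(W[:,2]<.045)];rc=cv2.minAreaRect((W[:,:2]*1000).astype(np.float32));print(W[:,2].mean(),rc)
s=get_state();R=np.array(s['eef_rot']);
a=np.radians(12); p=np.array([*(np.array(rc[0])/1000+.01*np.array([np.cos(a),np.sin(a)])),.004])
print(R.T@(p-s['tcp_pos']),np.degrees(np.arctan2(R[1,0],R[0,0])))
```

```text
[[0.4531 0.3532 0.036 ]
 [0.4575 0.3328 0.036 ]
 [0.3716 0.3107 0.036 ]
 [0.3658 0.3333 0.036 ]] [0.4120101  0.33246328 0.036     ]
0.08907147861167335 13.634730828067756
[[0.56897081 0.43127364 0.007     ]
 [0.59578918 0.3167714  0.007     ]] 13.182031938044275
0.0370497331710987 ((412.2800598144531, 332.7900695800781), (89.21603393554688, 22.99856948852539), 13.668497085571289)
[ 0.00304201 -0.00523013  0.20465278] -77.89508840720502
```

```bash
python3 -m pendant '[[[0.003,-0.005,0.02],-0.025,0],[[0,0,0.025],0,0],[[0,0,0.025],0,0],[[0,0,0.025],0,0],[[0,0,0.025],0,0],[[0,0,0.025],0,0],[[0,0,0.02],0,0],[[0,0,0.02],0,0],[[0,0,0.0145],0,0],[[0,0,0.005],0,0]]'
python3 -m pendant '[[[0,0,0],0,0.5],[[0,0,0],0,1],[[0,0,0],0,1],[[0,0,0],0,1],[[0,0,0],0,1],[[0,0,0],0,1],[[0,0,0],0,1],[[0,0,0],0,1],[[0,0,0],0,1],[[0,0,0],0,1]]' 110
python3 -m pendant '[[[0,0,-0.002],0,1],[[0,0,-0.006],0,1],[[0,0,-0.012],0,1],[[0,0,-0.016],0,1],[[0,0,-0.02],0,1],[[0,0,-0.02],0,1],[[0,0,-0.02],0,1],[[0,0,-0.016],0,1],[[0,0,-0.01],0,1],[[0,0,-0.004],0,1]]'
python3 - <<'E'
from h import *
for n in('wrist','side'):
    im,d,c,T=cam(n); save(n[0]+'2.png',im); np.savez(n[0]+'2.npz',im=im,d=d,T=T)
s=get_state();print(np.round(s['eef_rot'],4),s['tcp_pos'])
E
```

```text
time_s: 2.65
tcp_pos: [0.421, 0.3337, 0.0019]
eef_rot: [[0.234, -0.972, -0.003], [-0.972, -0.234, -0.004], [0.003, 0.004, -1.0]]
ft_force: [0.3, 0.0, 0.4]
width: 0.0853
time_s: 3.48
tcp_pos: [0.4225, 0.3355, 0.0059]
eef_rot: [[0.236, -0.972, 0.001], [-0.972, -0.236, 0.001], [-0.001, -0.002, -1.0]]
ft_force: [-1.4, -1.4, 6.1]
width: 0.0203
time_s: 4.32
tcp_pos: [0.4225, 0.3356, 0.1322]
eef_rot: [[0.236, -0.972, 0.002], [-0.972, -0.236, 0.003], [-0.002, -0.002, -1.0]]
ft_force: [-0.9, 1.8, -2.2]
width: 0.0201
[[ 2.357e-01 -9.718e-01  2.000e-04]
 [-9.718e-01 -2.357e-01  8.000e-04]
 [-7.000e-04 -4.000e-04 -1.000e+00]] [0.42196097 0.33512548 0.13072031]
```

View pics/w2.png

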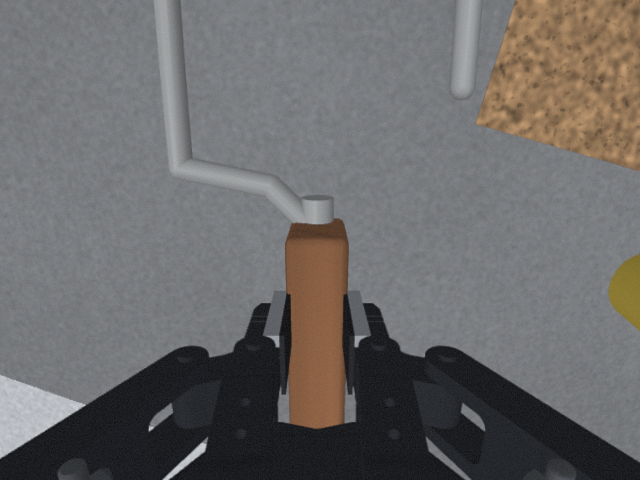

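The wrist view shows the handle held centrally at (317,330), with the left rod from (168,0) to (180,165) and the rod's free end at (463,90). I'll check from depth whether the bow is level.

Run:
```python
from h import *
z=np.load('w2.npz');im,d,T=z['im'],z['d'],z['T'];c=calibration('wrist')
W=world([(168,15),(172,60),(178,140),(230,176),(466,20),(463,70),(317,240),(317,290)],d,c,T);print(W.round(4))
R=T[:3,:3]
s=get_state();R=np.array(s['eef_rot']);print((W-s['tcp_pos'])@R)
```

```text
[[0.5202 0.417  0.1392]
 [0.5048 0.4131 0.1393]
 [0.4754 0.4065 0.1389]
 [0.4658 0.3833 0.1385]
 [0.5448 0.3077 0.1395]
 [0.5273 0.3036 0.1411]
 [0.4545 0.3435 0.1629]
 [0.4355 0.3389 0.1639]]
[[-0.05639866 -0.11481172 -0.0084341 ]
 [-0.05621868 -0.09887424 -0.00852298]
 [-0.05675181 -0.06870838 -0.00810611]
 [-0.03651224 -0.05396255 -0.00768955]
 [ 0.05563195 -0.11287317 -0.00879411]
 [ 0.05545237 -0.09489869 -0.01041006]
 [-0.00046408 -0.03358463 -0.03218234]
 [-0.000477   -0.01405579 -0.03318641]]
```

View pics/s2.png

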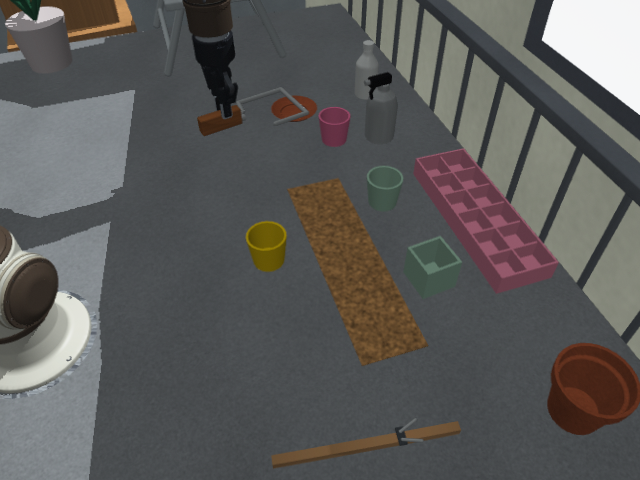

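The hook is gripped level and lifted. Next I'll turn it to yaw 0 and carry it over the pot.

```bash
python3 -m pendant '[[[0,0,0],0.03,1],[[0,0,0],0.06,1],[[0,0,0],0.06,1],[[0,0,0],0.06,1],[[0,0,0],0.027,1],[[0.004,-0.0035,0],0,1],[[0.008,-0.007,0],0,1],[[0.012,-0.0105,0],0,1],[[0.017,-0.015,0],0,1],[[0.02,-0.017,0],0,1]]'
python3 -m pendant '[[[0.02,-0.018,0],0,1],[[0.02,-0.018,0],0,1],[[0.02,-0.018,0],0,1],[[0.02,-0.018,0],0,1],[[0.02,-0.018,0],0,1],[[0.016,-0.014,0],0,1],[[0.012,-0.009,0],0,1],[[0.007,-0.004,0],0,1],[[0.003,-0.0015,0],0,1],[[0,0,0],0,1]]'
python3 - <<'E'
from h import *
for n in('wrist','top'):
    im,d,c,T=cam(n); save(n[0]+'3.png',im); np.savez(n[0]+'3.npz',im=im,d=d,T=T)
s=get_state();print(np.round(s['eef_rot'],4),s['tcp_pos'],s['time_s'])
E
```

```text
time_s: 5.25
tcp_pos: [0.4754, 0.2732, 0.1297]
eef_rot: [[0.003, -1.0, -0.001], [-1.0, -0.003, -0.001], [0.001, 0.001, -1.0]]
ft_force: [0.1, -0.2, -1.6]
width: 0.0201
time_s: 6.08
tcp_pos: [0.5936, 0.1353, 0.1298]
eef_rot: [[0.0, -1.0, -0.001], [-1.0, -0.0, -0.0], [0.0, 0.001, -1.0]]
ft_force: [0.0, 0.4, -1.8]
width: 0.0203
[[ 1.8e-03 -1.0e+00 -5.0e-04]
 [-1.0e+00 -1.8e-03 -0.0e+00]
 [ 0.0e+00  5.0e-04 -1.0e+00]] [0.59327494 0.13652926 0.13022819] 6.1833
```

View pics/w3.png

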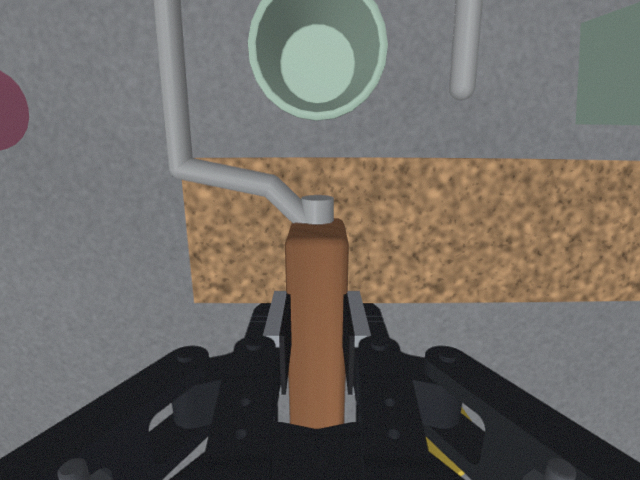

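In the wrist view the rim is centred near (318,49) with a radius of about 70 px. The mat's far edge is at row 158 and its near edge at row 302.

Run:
```python
from h import *
z=np.load('w3.npz');im,d,T=z['im'],z['d'],z['T'];c=calibration('wrist')
W=world([(248,45),(388,45),(318,119)],d,c,T,.07);print(W.round(4), 'centre x',W[2,0]+.038,'y',(W[0,1]+W[1,1])/2)
print(world([(350,158),(350,302),(600,159),(600,301),(182,158),(195,302)],d,c,T,0).round(4))
print('bowtop',world([(168,15),(178,140),(466,20),(463,70)],d,c,T).round(4))
hsv=cv2.cvtColor(im,cv2.COLOR_RGB2HSV)
m=(hsv[...,1]>30)&(hsv[...,0]>55)&(hsv[...,0]<90);m[:,410:]=0;m[:,:220]=0;v,u=np.where(m)
P=world(list(zip(u,v)),d,c,T);P=P[(P[:,2]>.064)&(P[:,2]<.076)]
x0=cv2.minEnclosingCircle((P[:,:2]*1000).astype(np.float32));print(len(P),x0)
```

```text
[[0.7087 0.1724 0.07  ]
 [0.7087 0.0971 0.07  ]
 [0.6701 0.1347 0.07  ]] centre x 0.7081123516158156 y 0.13470924806813778
[[ 0.6425  0.1102  0.    ]
 [ 0.523   0.1073  0.    ]
 [ 0.6433 -0.0851  0.    ]
 [ 0.5219 -0.1115  0.    ]
 [ 0.643   0.2376  0.    ]
 [ 0.523   0.2387  0.    ]]
bowtop [[0.7078 0.1915 0.1362]
 [0.6616 0.192  0.1355]
 [0.7058 0.0794 0.1368]
 [0.688  0.079  0.1369]]
3206 ((707.15576171875, 135.0330047607422), 37.41169738769531)
```

```bash
python3 -m pendant '[[[0,-0.003,0],0,1],[[0,-0.003,0],0,1],[[0,0,0.006],0,1],[[0,0,0.014],0,1],[[0,0,0.016],0,1],[[0,0,0.016],0,1],[[0,0,0.016],0,1],[[0,0,0.016],0,1],[[0,0,0.012],0,1],[[0,0,0.006],0,1]]'
python3 -m pendant '[[[0,0,0.006],0,1],[[0,0,0.006],0,1],[[0,0,0.004],0,1],[[0,0,0.003],0,1],[[0,0,0.001],0,1],[[0,0,0],0,1],[[0,0,0],0,1],[[0,0,0],0,1],[[0,0,0],0,1],[[0,0,0],0,1]]'
python3 - <<'E'
from h import *
im,d,c,T=cam('side'); save('s4.png',im); np.savez('s4.npz',im=im,d=d,T=T)
cv2.imwrite('pics/s4c.png',cv2.resize(im[110:300,260:520,::-1],None,fx=3,fy=3,interpolation=cv2.INTER_CUBIC))
im,d,c,T=cam('wrist'); save('w4.png',im); np.savez('w4.npz',im=im,d=d,T=T)
print('bowtop',world([(168,15),(178,140),(466,20),(463,70)],d,c,T).round(4))
hsv=cv2.cvtColor(im,cv2.COLOR_RGB2HSV)
m=(hsv[...,1]>30)&(hsv[...,0]>55)&(hsv[...,0]<90);m[:,450:]=0;m[:,:190]=0;v,u=np.where(m)
P=world(list(zip(u,v)),d,c,T);P=P[(P[:,2]>.064)&(P[:,2]<.078)];print(len(P),P.min(0),P.max(0))
s=get_state();print(s['tcp_pos'],s['ft_force'],s['time_s'])
E
```

```text
time_s: 7.02
tcp_pos: [0.5984, 0.1362, 0.0261]
eef_rot: [[0.001, -1.0, -0.003], [-1.0, -0.001, -0.001], [0.001, 0.003, -1.0]]
ft_force: [-0.0, -0.0, -2.6]
width: 0.0205
time_s: 7.85
tcp_pos: [0.6, 0.1364, 0.0087]
eef_rot: [[0.001, -1.0, 0.001], [-1.0, -0.001, 0.0], [-0.0, -0.001, -1.0]]
ft_force: [-0.3, -0.0, -2.1]
width: 0.0199
bowtop [[0.7142 0.1929 0.0144]
 [0.6678 0.1936 0.0132]
 [0.6989 0.1001 0.0709]
 [0.6943 0.0804 0.0165]]
7534 [0.59413496 0.10095469 0.0640121 ] [0.70524436 0.16858937 0.07778794]
[0.59985824 0.13628553 0.0085611 ] [ 0.51926713  0.13644565 -2.2833441 ] 7.95
```

View pics/s4c.png

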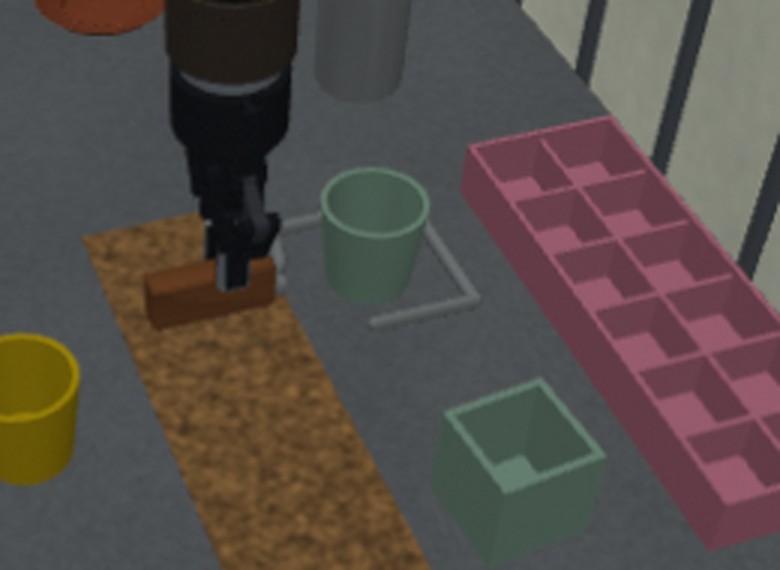

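The crop shows the bow down around the round pot, with the end bar at (430,230)-(475,298) behind it and clear of the square pot and the tray. I'll drag slowly, drifting slightly left to stay clear of the yellow pot.

```bash
python3 -m pendant '[[[0,0.002,0],0,1],[[0,0.004,0],0,1],[[0,0.004,0],0,1],[[0,0.004,0],0,1],[[0,0.004,0],0,1],[[-0.0005,0.004,0],0,1],[[-0.0005,0.005,0],0,1],[[-0.0005,0.005,0],0,1],[[-0.0005,0.005,0],0,1],[[-0.0005,0.005,0],0,1]]'
python3 -m pendant '[[[-0.0005,0.005,0],0,1],[[-0.0005,0.005,0],0,1],[[-0.0005,0.005,0],0,1],[[-0.0005,0.005,0],0,1],[[-0.0005,0.005,0],0,1],[[-0.0005,0.005,0],0,1],[[-0.0005,0.005,0],0,1],[[-0.0005,0.005,0],0,1],[[-0.0005,0.005,0],0,1],[[-0.0005,0.005,0],0,1]]'
python3 -m pendant '[[[-0.0005,0.005,0],0,1],[[-0.0005,0.005,0],0,1],[[-0.0005,0.005,0],0,1],[[-0.0005,0.005,0],0,1],[[-0.0005,0.005,0],0,1],[[-0.0005,0.005,0],0,1],[[-0.0005,0.005,0],0,1],[[-0.0005,0.004,0],0,1],[[0,0.003,0],0,1],[[0,0.002,0],0,1]]'
python3 - <<'E'
from h import *
im,d,c,T=cam('top');np.savez('t5.npz',im=im,d=d,T=T); save('t5.png',im)
cv2.imwrite('pics/t5c.png',cv2.resize(im[120:330,180:420,::-1],None,fx=3,fy=2.8,interpolation=cv2.INTER_CUBIC))
im,d,c,T=cam('side');np.savez('s5.npz',im=im,d=d,T=T); save('s5.png',im)
cv2.imwrite('pics/s5c.png',cv2.resize(im[110:300,220:480,::-1],None,fx=3,fy=3,interpolation=cv2.INTER_CUBIC))
print(get_state()['tcp_pos'])
E
```

```text
time_s: 8.78
tcp_pos: [0.5577, 0.139, 0.0086]
eef_rot: [[0.001, -1.0, 0.001], [-1.0, -0.001, 0.0], [-0.0, -0.001, -1.0]]
ft_force: [1.9, 0.7, -1.7]
width: 0.0202
time_s: 9.62
tcp_pos: [0.5073, 0.1437, 0.0084]
eef_rot: [[0.001, -1.0, 0.0], [-1.0, -0.001, -0.0], [0.0, -0.0, -1.0]]
ft_force: [2.9, -1.2, -2.8]
width: 0.0207
time_s: 10.45
tcp_pos: [0.4633, 0.1477, 0.0084]
eef_rot: [[0.001, -1.0, -0.0], [-1.0, -0.001, -0.0], [0.0, 0.0, -1.0]]
ft_force: [2.3, -1.1, -2.0]
width: 0.0204
[0.46320739 0.14752145 0.00839377]
```

View pics/s5c.png

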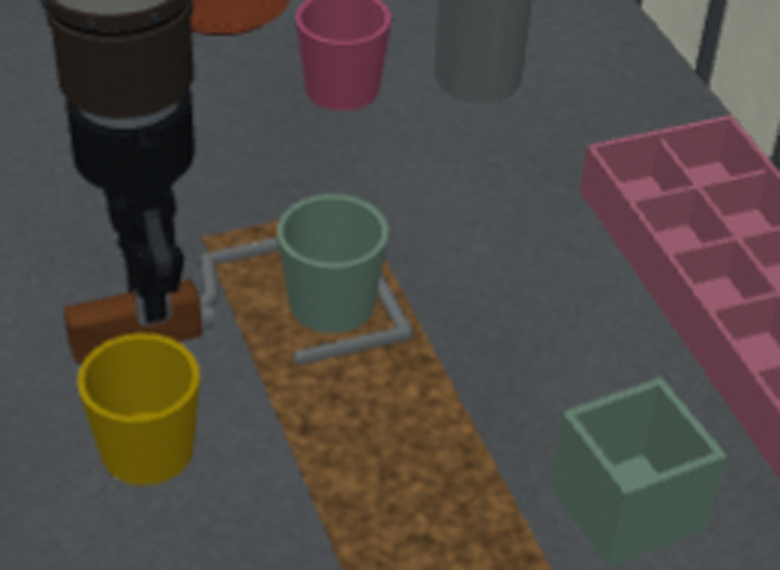

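The pot is upright and on the mat, about 11 mm short of its centre line. I'll finish the drag, then push the bow forward 22 mm so it is free all round before the lift.

```bash
python3 -m pendant '[[[0,0.002,0],0,1],[[0,0.003,0],0,1],[[0,0.003,0],0,1],[[0,0.002,0],0,1],[[0,0.001,0],0,1],[[0,0,0],0,1],[[0,0,0],0,1],[[0,0,0],0,1],[[0,0,0],0,1],[[0,0,0],0,1]]'
python3 -m pendant '[[[0,-0.002,0],0,1],[[0,-0.003,0],0,1],[[0,-0.004,0],0,1],[[0,-0.004,0],0,1],[[0,-0.004,0],0,1],[[0,-0.003,0],0,1],[[0,-0.002,0],0,1],[[0,0,0],0,1],[[0,0,0],0,1],[[0,0,0],0,1]]'
python3 - <<'E'
from h import *
im,d,c,T=cam('top');np.savez('t6.npz',im=im,d=d,T=T)
hsv=cv2.cvtColor(im,cv2.COLOR_RGB2HSV)
for n,(a,b) in dict(round=(215,290),square=(330,390)).items():
    m=(hsv[...,1]>40)&(hsv[...,0]>55)&(hsv[...,0]<90);m[:,:a]=0;m[:,b:]=0;m[:130]=0;m[260:]=0
    v,u=np.where(m);P=world(list(zip(u,v)),d,c,T);P=P[(P[:,2]>.055)&(P[:,2]<.08)];print(n,len(P),P.min(0),P.max(0),(P.min(0)+P.max(0))/2)
s=get_state();print(s['tcp_pos'])
cv2.imwrite('pics/t6c.png',cv2.resize(im[120:330,180:420,::-1],None,fx=3,fy=2.8,interpolation=cv2.INTER_CUBIC))
E
```

```text
time_s: 11.38
tcp_pos: [0.4525, 0.1475, 0.0083]
eef_rot: [[0.001, -1.0, -0.001], [-1.0, -0.001, -0.0], [0.0, 0.001, -1.0]]
ft_force: [1.2, 0.6, -1.5]
width: 0.0203
time_s: 12.22
tcp_pos: [0.4745, 0.1475, 0.0083]
eef_rot: [[0.001, -1.0, -0.0], [-1.0, -0.001, -0.0], [0.0, 0.0, -1.0]]
ft_force: [-0.2, -0.1, -1.7]
width: 0.0206
round 145 [0.54532545 0.11127133 0.05511111] [0.61301252 0.17633571 0.07369937] [0.57916899 0.14380352 0.06440524]
square 326 [ 0.66716869 -0.12421608  0.05503942] [ 0.7414551  -0.05124824  0.073032  ] [ 0.7043119  -0.08773216  0.06403571]
[0.47453506 0.1475265  0.00836995]
```

View pics/t6c.png

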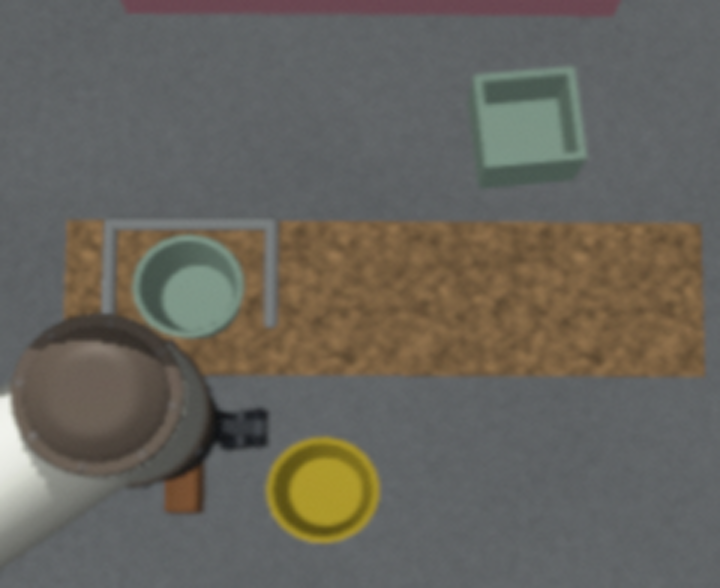

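The pot (0.580, 0.144) is on the mat's centre line (0.581) and centred in the bow. The square pot has not moved. I'll lift straight up and carry the hook back to the left.

```bash
python3 -m pendant '[[[0,0,-0.003],0,1],[[0,0,-0.006],0,1],[[0,0,-0.01],0,1],[[0,0,-0.015],0,1],[[0,0,-0.018],0,1],[[0,0,-0.02],0,1],[[0,0,-0.02],0,1],[[0,0,-0.018],0,1],[[0,0,-0.012],0,1],[[0,0,-0.004],0,1]]'
python3 -m pendant '[[[-0.004,0,0],0,1],[[-0.01,0.002,0],0,1],[[-0.016,0.005,0],0,1],[[-0.022,0.007,0],0,1],[[-0.024,0.007,0],0,1],[[-0.024,0.007,0],0,1],[[-0.024,0.007,0],0,1],[[-0.024,0.007,0],0,1],[[-0.016,0.005,0],0,1],[[-0.01,0.003,0],0,1]]'
python3 -m pendant '[[[-0.008,0.001,0],0,1],[[-0.004,0.001,0],0,1],[[0,0,0.008],0,1],[[0,0,0.016],0,1],[[0,0,0.02],0,1],[[0,0,0.02],0,1],[[0,0,0.02],0,1],[[0,0,0.016],0,1],[[0,0,0.01],0,1],[[0,0,0.006],0,1]]'
python3 -m pendant '[[[0,0,0.004],0,1],[[0,0,0.003],0,1],[[0,0,0.002],0,1],[[0,0,0.002],0,1],[[0,0,0.001],0,1],[[0,0,0],0,1],[[0,0,0],0,1],[[0,0,0],0,1],[[0,0,0],0,1],[[0,0,0],0,1]]'
```

```text
time_s: 13.1
tcp_pos: [0.4759, 0.1483, 0.1373]
eef_rot: [[0.002, -1.0, 0.005], [-1.0, -0.002, 0.003], [-0.003, -0.005, -1.0]]
ft_force: [0.7, 0.0, -1.7]
width: 0.0206
time_s: 13.93
tcp_pos: [0.4232, 0.3234, 0.1329]
eef_rot: [[0.003, -1.0, -0.002], [-1.0, -0.003, -0.002], [0.002, 0.002, -1.0]]
ft_force: [-0.2, -0.4, -1.9]
width: 0.0205
time_s: 14.77
tcp_pos: [0.4222, 0.332, 0.0167]
eef_rot: [[-0.0, -1.0, -0.002], [-1.0, 0.0, -0.003], [0.003, 0.002, -1.0]]
ft_force: [0.3, 0.0, -1.6]
width: 0.0201
time_s: 15.6
tcp_pos: [0.4226, 0.3337, 0.0066]
eef_rot: [[0.001, -1.0, 0.0], [-1.0, -0.001, 0.0], [-0.0, -0.0, -1.0]]
ft_force: [0.1, 0.0, -1.5]
width: 0.0201
```

```bash
python3 -m pendant '[[[0,0,0.0005],0,1],[[0,0,0],0,1],[[0,0,0.0005],0,1],[[0,0,0],0,1],[[0,0,0.0005],0,1],[[0,0,0],0,1],[[0,0,0.0005],0,1],[[0,0,0],0,1],[[0,0,0],0,1],[[0,0,0],0,1]]'
```

```text
time_s: 16.43
tcp_pos: [0.4226, 0.3337, 0.0059]
eef_rot: [[0.002, -1.0, 0.0], [-1.0, -0.002, 0.0], [-0.0, -0.0, -1.0]]
ft_force: [-4.4, -0.5, 10.3]
width: 0.0204
```

Contact: the force went from -1.6 to +10 N, so the hook is on the table. I'll back off slightly, open slowly, and rise.

```bash
python3 -m pendant '[[[0,0,-0.001],0,1],[[0,0,0],0,1],[[0,0,0],0,0.6],[[0,0,0],0,0.5],[[0,0,0],0,0.4],[[0,0,0],0,0.2],[[0,0,0],0,0],[[0,0,0],0,0],[[0,0,0],0,0],[[0,0,0],0,0]]' 20
python3 -m pendant '[[[0,0,-0.002],0,0],[[0,0,-0.005],0,0],[[0,0,-0.015],0,0],[[0,0,-0.02],0,0],[[0,0,-0.025],0,0],[[0,0,-0.025],0,0],[[0,0,-0.025],0,0],[[0,0,-0.025],0,0],[[0,0,-0.02],0,0],[[0,0,-0.01],0,0]]'
python3 -m pendant '[[[-0.01,0.01,0],0,0],[[-0.02,0.01,0],0,0],[[-0.02,0.01,0],0,0],[[-0.02,0.01,0],0,0],[[-0.02,0.01,0],0,0],[[-0.02,0.01,0],0,0],[[-0.02,0.01,0],0,0],[[-0.02,0.01,0],0,0],[[-0.02,0.01,0],0,0],[[-0.01,0.005,0],0,0]]'
python3 - <<'E'
from h import *
im,d,c,T=cam('top');save('t7.png',im)
hsv=cv2.cvtColor(im,cv2.COLOR_RGB2HSV)
for n,(a,b) in dict(round=(215,290),square=(330,390)).items():
    m=(hsv[...,1]>40)&(hsv[...,0]>55)&(hsv[...,0]<90);m[:,:a]=0;m[:,b:]=0;m[:130]=0;m[260:]=0
    v,u=np.where(m);P=world(list(zip(u,v)),d,c,T);P=P[(P[:,2]>.055)&(P[:,2]<.08)];print(n,len(P),P.min(0),P.max(0),(P.min(0)+P.max(0))/2)
m=(hsv[...,1]>110);m[:,:120]=0;m[:,190:]=0;m[:265]=0;m[350:]=0
v,u=np.where(m);P=world(list(zip(u,v)),d,c,T);P=P[(P[:,2]>.025)&(P[:,2]<.06)];print('handle',len(P),P.mean(0),P[:,2].min(),P[:,2].max())
print(get_state()['tcp_pos'],get_state()['ft_force'])
E
```

```text
time_s: 17.27
tcp_pos: [0.4226, 0.3336, 0.0054]
eef_rot: [[0.001, -1.0, 0.0], [-1.0, -0.001, -0.0], [0.0, -0.0, -1.0]]
ft_force: [1.3, 0.5, -0.4]
width: 0.0855
time_s: 18.1
tcp_pos: [0.4235, 0.3346, 0.1811]
eef_rot: [[0.002, -1.0, 0.004], [-1.0, -0.002, 0.004], [-0.004, -0.004, -1.0]]
ft_force: [0.5, -0.5, -0.2]
width: 0.0856
time_s: 18.93
tcp_pos: [0.3261, 0.515, 0.1766]
eef_rot: [[0.003, -1.0, -0.0], [-1.0, -0.003, -0.001], [0.001, 0.0, -1.0]]
ft_force: [0.3, -0.6, -0.5]
width: 0.0854
round 131 [0.54566366 0.1090488  0.05511045] [0.61234387 0.17611907 0.07178399] [0.57900376 0.14258394 0.06344722]
square 313 [ 0.66736557 -0.12375145  0.05503785] [ 0.74108721 -0.05116883  0.07387654] [ 0.70422639 -0.08746014  0.0644572 ]
handle 468 [0.40926206 0.33245807 0.03481582] 0.0250121396391918 0.04110625663962875
[0.3258474  0.51594768 0.1765416 ] [0.13766707 1.2571492  0.35694139]
```

View pics/t7.png

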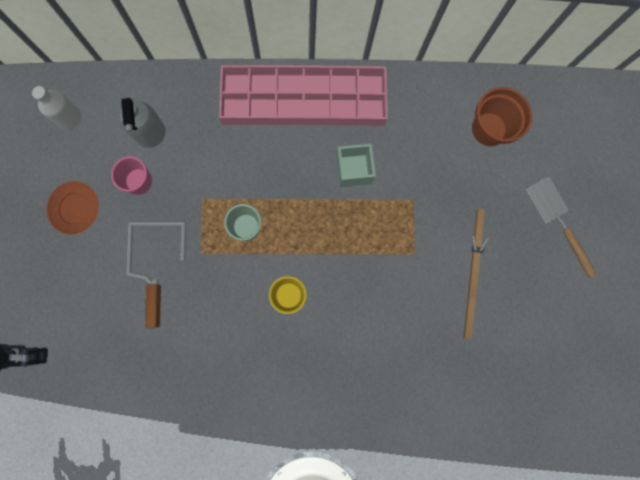

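The last picture shows the round pot on the mat at (243,222) and the hook flat on the table with its handle at (152,305) and its bow at (127-183,223-278). The square pot is unmoved at (356,163), and the gripper is clear at the left.

```bash
python3 -c "
from plant import r,get_state
r.job_done();print(get_state()['time_s'])"
```

```text
the job is handed in; nothing more can be done
the job is handed in; nothing more can be done
```

The job is handed in, at about 19 s of the 72 s allowed; it reports no verdict. I gripped the hook by its handle, lowered the bow around the round pot and dragged the pot onto the mat. I then moved the bow forward to free it, lifted it off over the pot and laid the hook down at the left.

**Last checks, from the top camera:**
- **Round pot:** its centre is at about (0.579, 0.143), against the mat's centre line at x ≈ 0.581. It stands upright in the picture.
- **Square pot:** it is within 1 mm of where it started.
- **Hook:** it lies flat, with its handle at about (0.41, 0.33). That leaves the pot about 0.19 m to the side of the handle, well outside the bow.
- **Gripper:** it is open and about 0.2 m clear of the hook.

No check failed. The top and wrist cameras disagreed by 2 to 5 mm on positions, which is well within the margins. The hook now lies at yaw 0 instead of its original 13°. It was pressed onto the table with about 10 N before I released it.

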